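# Clip down the lid of a steel parts case, corner by opposite corner

### The job

The lid of the grey parts case lies on its springy seal but is not fastened. Swing the four hinged clips up over the rim and press each one down until it snaps fully home: first one corner, then the corner diagonally opposite, then the other two. Press with feeling, only as hard as the snap needs, because ramming bends the clips; leave the lid seated, and the things round the case where they are.

Things in the scene. Friction and masses are not known exactly. Their poses are not given: they have to be found in the camera images.
- case: grey steel parts case, bolted down (never moves), 120 mm along its x, 150 mm along its y, rim 62 mm up. Origin: middle of underside; at yaw 0 its -x side (front) faces the robot, +y is left. Two steel clips each on front and back, near the corners
- case_top (a point): point fixed on the case 74.5 mm above its underside's middle; the lid's top comes to lie here, give or take 5 mm. Clips: steel strip 26 mm wide; from the pivot a leg rises 11 mm, then an arm reaches 42 mm inward over the lid, its top face 14 mm above the pivot when home. Opened wide, the leg leans outward and the arm stands up, its end 44 mm above the pivot
- lid_top (a point): middle of the top of the loose grey lid, a flat plate 116 mm (x) by 146 mm (y) by 8 mm with a plug below that keeps it in the case's mouth with 2 mm play. At first it lies on the springy rubber seal with its top 79 mm above the table; the clips pull it down by 0 to 9 mm, unevenly
- pivot_fl (a point): point fixed on the case at the nominal hinge axis (along the case's y) of the front left clip: 69 mm from the case's middle toward -x (= outward), 48 mm toward +y, 70 mm up; axes as the case's. The real pivot, with its clip and stop, sits up to 4 mm higher or lower; the reading does not tell
- clip_fl (a joint): front left clip's angle, rad: 0 = home, arm level, hard stop; grows up and outward to 1.45; stays where left (1 to 3 N moves it). Above 0.5 rad a push straight down on the arm's end binds: push inward. From 0.16 rad down a spring catch resists with 9 to 14 N at the arm's end, gives way near 0.09 and the clip jumps home. Let go before, it stays open. Over 30 N on case or clips bends them
- pivot_fr (a point): point fixed on the case at the nominal hinge axis (along the case's y) of the front right clip: 69 mm from the case's middle toward -x (= outward), 48 mm toward -y, 70 mm up; axes as the case's. The real pivot, with its clip and stop, sits up to 4 mm higher or lower; the reading does not tell
- clip_fr (a joint): front right clip's angle, rad: 0 = home, arm level, hard stop; grows up and outward to 1.45; stays where left (1 to 3 N moves it). Above 0.5 rad a push straight down on the arm's end binds: push inward. From 0.16 rad down a spring catch resists with 9 to 14 N at the arm's end, gives way near 0.09 and the clip jumps home. Let go before, it stays open. Over 30 N on case or clips bends them
- pivot_bl (a point): point fixed on the case at the nominal hinge axis (along the case's y) of the back left clip: 69 mm from the case's middle toward +x (= outward), 48 mm toward +y, 70 mm up; axes as the case's. The real pivot, with its clip and stop, sits up to 4 mm higher or lower; the reading does not tell
- clip_bl (a joint): back left clip's angle, rad: 0 = home, arm level, hard stop; grows up and outward to 1.45; stays where left (1 to 3 N moves it). Above 0.5 rad a push straight down on the arm's end binds: push inward. From 0.16 rad down a spring catch resists with 9 to 14 N at the arm's end, gives way near 0.09 and the clip jumps home. Let go before, it stays open. Over 30 N on case or clips bends them
- pivot_br (a point): point fixed on the case at the nominal hinge axis (along the case's y) of the back right clip: 69 mm from the case's middle toward +x (= outward), 48 mm toward -y, 70 mm up; axes as the case's. The real pivot, with its clip and stop, sits up to 4 mm higher or lower; the reading does not tell
- clip_br (a joint): back right clip's angle, rad: 0 = home, arm level, hard stop; grows up and outward to 1.45; stays where left (1 to 3 N moves it). Above 0.5 rad a push straight down on the arm's end binds: push inward. From 0.16 rad down a spring catch resists with 9 to 14 N at the arm's end, gives way near 0.09 and the clip jumps home. Let go before, it stays open. Over 30 N on case or clips bends them
- steel_block_1_mid (a point): plain grey steel block 40x50x40 mm; not part of the job, leave where it is; centre, half-way up
- nut_1_mid (a point): grey hex nut, 33x29x14 mm; not part of the job, leave where it is; centre, half-way up
- square_tube_3_mid (a point): offcut of rusty square steel tube, 25x110x25 mm, lying; not part of the job, leave where it is; centre, half-way up
There are look-alikes about, which are no part of the job. There is more than one size of the part that bears lid_top; the job needs the larger.

How it is judged:
On the way, in this order (a step that is already met when the one before it is completed fails the run):
1. one clip is snapped home (value of joint any of clip_fl, clip_fr, clip_bl, clip_br below 0.03 rad), for 0.2 s.
2. the clip diagonally opposite is snapped home too ((value of joint each of clip_fl, clip_br below 0.03 rad or value of joint each of clip_fr, clip_bl below 0.03 rad)), for 0.2 s.
At the end, for the whole second after the job is handed in: All four clips are home (within 0.03 rad of their stops), and the lid lies in place, level within 0.12 rad and centred on the case within 6 mm (value of joint each of clip_fl, clip_fr, clip_bl, clip_br below 0.03 rad and horizontal distance between lid_top and case_top below 0.006 m and angle between lid_top's own z axis and vertical below 0.12 rad); the robot touches nothing.
It fails at once if two clips that are not diagonally opposite are home while the other two are not ((value of joint each of clip_fl, clip_fr below 0.03 rad and not (value of joint clip_bl below 0.03 rad) and not (value of joint clip_br below 0.03 rad)) or (value of joint each of clip_fl, clip_bl below 0.03 rad and not (value of joint clip_fr below 0.03 rad) and not (value of joint clip_br below 0.03 rad)) or (value of joint each of clip_br, clip_fr below 0.03 rad and not (value of joint clip_fl below 0.03 rad) and not (value of joint clip_bl below 0.03 rad)) or (value of joint each of clip_br, clip_bl below 0.03 rad and not (value of joint clip_fl below 0.03 rad) and not (value of joint clip_fr below 0.03 rad))).
It fails at once if the robot presses on the case or its clips with more than 30 N (contact force between case and the fingers above 30 N or contact force between case and the arm above 30 N).
It fails at once if one of the bystanders (block, nut, tube offcut) is moved by more than 20 mm (distance of any of steel_block_1_mid, nut_1_mid, square_tube_3_mid from where it was at the start of the episode above 0.02 m).
It also fails if it takes over 64 s, if anything falls off the work surface, if the arm or the gripper's body presses on something with over 40 N, if the wrist force passes 120 N, or if a joint passes its speed limit or range.

### The arm

A 6-joint arm with a two-finger parallel gripper is mounted at the origin on the work surface; the furniture and walls round the work are solid. World frame = base frame: x ahead of the robot, y to its left, z up, the work surface at z = 0. Lengths are in m, angles in rad, forces in N, time in s.
With the tool pointing down it reaches from about 0.325 to 0.85 m from the base axis. Payload 4.4 kg.
Tool frame: the origin (TCP) lies on the centre line of the jaws, within the pads' length; the fingertips stand 19 mm ahead of it and the grasp point (between the pads) is the TCP; x points along the fingers, z is the direction in which the jaws open and shut, and the axes are right-handed (so a half turn about x gives the same grasp; the last joint's range is limited). The gripper opens to 94 mm and grips with 3 to 60 N. Pads are 16 mm wide; open, the fingers measure 119 mm over their backs; the gripper's body (75 mm by 177 mm) begins 78 mm behind the grasp point.
Start: joints at [1.087, 0.207, 1.542, -0, 1.393, -0.15], TCP at [0.188, 0.543, 0.224] pointing down, gripper open.
Joint ranges: [-2.73, 2.73], [-0.86, 2.22], [0.23, 2.46], [-1.11, 4.25], [0.08, 2.63], [-2.82, 2.82]. Speed limits (rad/s): [2.79, 2.79, 3.14, 3.14, 3.14, 3.14].

### API

Orientations are given as a rotation vector (axis times angle).
In Python, from bench import arm gives the robot as it stands. The module is installed in compiled form; this text tells all that it offers. Calls block until the motion is done:
- arm.move_pose(position, orientation): joint-space move of the TCP to a pose.
- arm.move_l(position, ori=None, vel=0.15, guard=None): straight line of the TCP; ori=None keeps the orientation; vel is the mean speed in m/s. With guard (N) it stops when the force on the tool has changed by that much, and returns True; else False.
- arm.move_joints(angles): joint-space move.
- arm.set_gripper(opening, grasp_force=None): opening from 0.0 (shut) to 1.0 (fully open); grasp_force is the grip in N (None keeps the last); returns when the fingers have stopped.
- arm.pause(seconds).
- arm.inverse_kinematics(position, orientation): joint angles nearest the present ones, or None.
- arm.observe(): the state.
- arm.snapshot(name): name is "scene" or "top"; returns a dict with "color" (384x512x3 uint8, red, green, blue), "K" (3x3 intrinsics, pixels), "rvec" (rotation vector, rad) and "tvec" (3), from world to camera coordinates, as OpenCV has them. Camera axes: x right, y down, z forward; pixel columns grow to the right and rows downward; lengths in m; the calibration is good to about 2 mm. A picture is of the moment at which its call begins. There is no depth.
A pose or a line that the arm cannot do raises arm.Unreachable and nothing moves.
- arm.hand_in(): hands the job in, once; it reports no verdict.
The state is a dict: "time": time; "q": joint angles; "qvel": joint speeds; "joint_torque": joint torques, N m; "tool_pos": TCP position; "ee_rot": TCP orientation; "contact_force": force on the tool from outside, world axes, zero at the start; "ft_torque": the same for the moment, N m; "opening": opening from 0.0 (shut) to 1.0 (fully open).
Only numpy, scipy, OpenCV 4.12 (cv2) and the standard library are available. Lean on these libraries where they do the work, as an engineer would, in place of code of your own. Each camera call takes 0.05 s, during which the arm holds its last target.

## Working session

There is one attempt and no reset: what is moved stays moved. The work goes in short steps, each a Python script; the robot and the scene stay as the last script left them, time stands still between calls to the robot, and variables do not carry over. Pictures are saved under pics/ and viewed, and the job is handed in when it is done.

```bash
mkdir -p pics; python3 - <<'E'
from bench import arm
import cv2,pickle
d={}
for n in("scene","top"):
    s=arm.snapshot(n);d[n]=s
    cv2.imwrite(f"pics/{n}0.png",cv2.resize(s["color"][...,::-1],(768,576),interpolation=cv2.INTER_CUBIC))
    print(n,s["K"],s["rvec"],s["tvec"])
pickle.dump(d,open("s0.pkl","wb"))
o=arm.observe();print(o)
E
```

```text
scene [[405.50811749   0.         254.4723387 ]
 [  0.         405.50811749 184.99474287]
 [  0.           0.           1.        ]] [ 2.09797342 -0.50538901  0.2811594 ] [-0.32913903  0.22218535  0.64760814]
top [[447.9583015    0.         252.34230803]
 [  0.         447.9583015  198.04278985]
 [  0.           0.           1.        ]] [ 2.15138931 -2.09043461  0.20337858] [0.10522814 0.44886135 0.93251397]
{'time': 0.1, 'q': array([ 1.08648595e+00,  2.07352830e-01,  1.54280139e+00,  1.14049261e-06,
        1.39348317e+00, -1.50513491e-01]), 'qvel': array([-0.00114375, -0.00135876, -0.00239379,  0.00036218,  0.00047063,
       -0.0008041 ]), 'joint_torque': array([-3.86897900e-04, -3.71863282e+01, -2.82291591e+01,  7.00500794e-02,
        3.11695773e-02, -6.11391897e-05]), 'tool_pos': array([0.18808393, 0.54264375, 0.22340123]), 'ee_rot': array([-0.9609061 ,  1.35069729,  0.95938037]), 'contact_force': array([0.66409475, 0.59103847, 0.26432683]), 'ft_torque': array([ 0.04111002, -0.01189026, -0.00927525]), 'opening': 1.0021405991698618}
```

View pics/scene0.png

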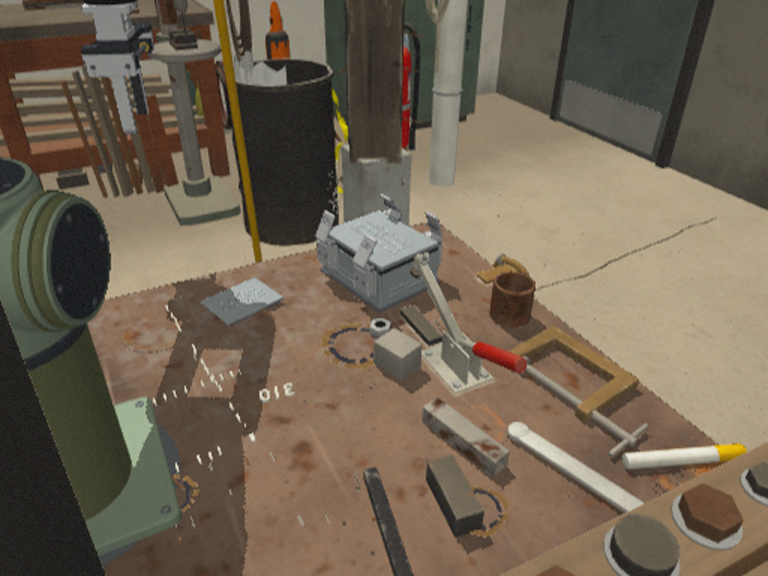

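View pics/top0.png

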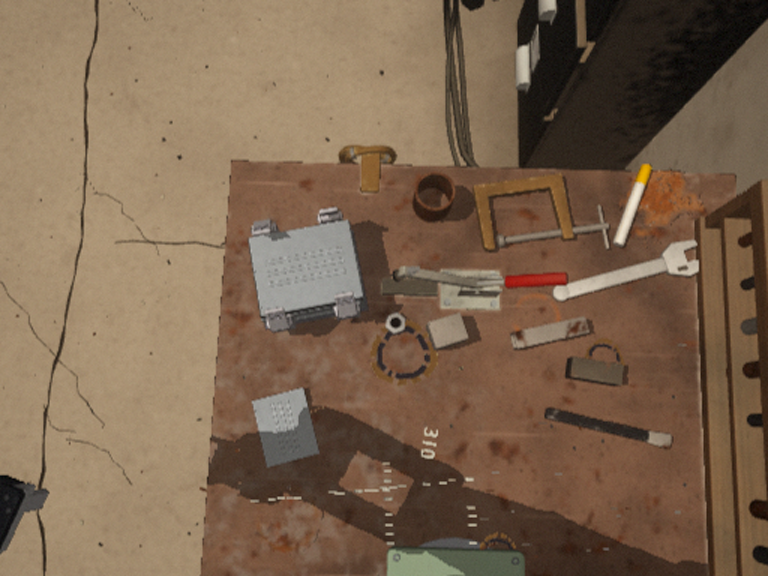

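The case with its lid is at top-view (305,268). The smaller look-alike lid lies loose at (285,427). The bystanders are the block (453,331), the nut (396,323) and the tube (552,333), and a toggle clamp stands to the right of the case at (450,280). The larger lid is the one on the case. Next I'll take close crops.

```bash
python3 - <<'E'
import cv2,pickle
d=pickle.load(open("s0.pkl","rb"))
t=d["top"]["color"][125:230,155:275,::-1]; cv2.imwrite("pics/topc.png",cv2.resize(t,None,fx=5.6,fy=5.6,interpolation=cv2.INTER_CUBIC))
t=d["scene"]["color"][120:210,200:310,::-1]; cv2.imwrite("pics/scc.png",cv2.resize(t,None,fx=6,fy=6,interpolation=cv2.INTER_CUBIC))
E
```

```text
(no output)
```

View pics/topc.png

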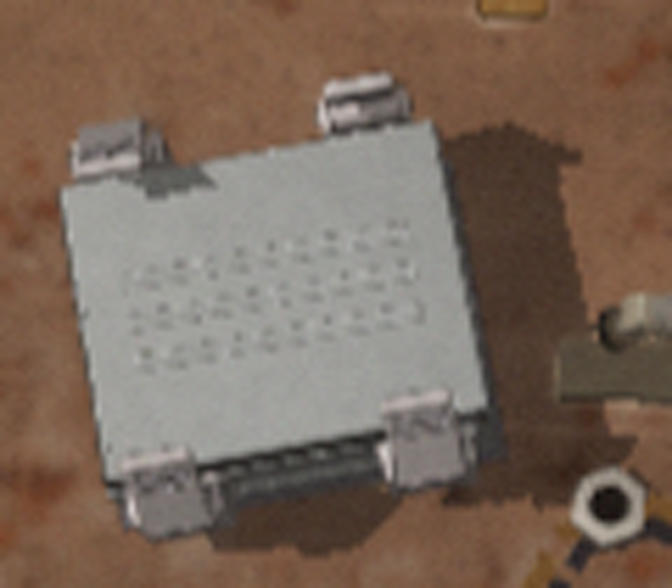

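View pics/scc.png

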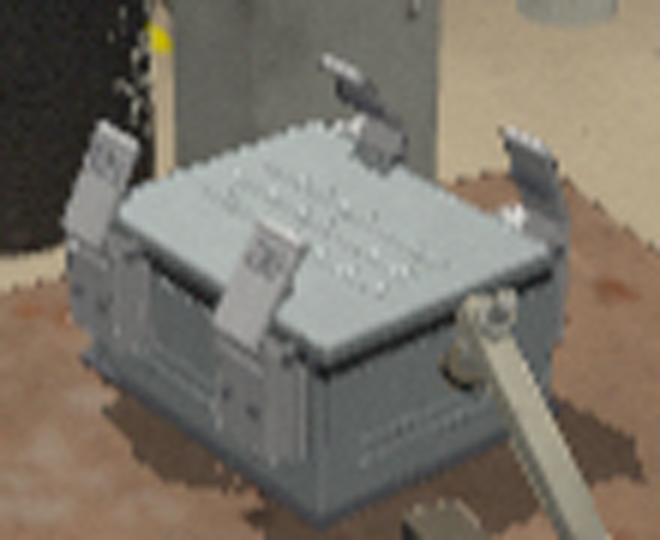

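The crops show the lid's corners in the top crop at (62,190), (433,122), (490,405) and (112,482). All four clips stand open, about upright. I'll solve the case pose from these.

```bash
cat > h.py <<'E'
import numpy as np,cv2
from scipy.spatial.transform import Rotation as R
def ray(s,uv,z):
    Rm=cv2.Rodrigues(np.array(s["rvec"]))[0];C=-Rm.T@np.array(s["tvec"])
    d=Rm.T@np.linalg.inv(s["K"])@np.array([uv[0],uv[1],1.]);return C+d*(z-C[2])/d[2]
def proj(s,P): return cv2.projectPoints(np.float64(P).reshape(-1,3),np.array(s["rvec"]),np.array(s["tvec"]),s["K"],None)[0][:,0]
E
python3 - <<'E'
import pickle;from h import *
d=pickle.load(open("s0.pkl","rb"))
f=lambda a,o,k:np.array(a)/k+o-0.5+0.5/k
tp=np.array([ray(d["top"],p,.079) for p in f([(62,190),(433,122),(490,405),(112,482)],(155,125),5.6)])
sc=np.array([ray(d["scene"],p,.079) for p in f([(330,355),(552,250),(120,208)],(200,120),6)])
print(tp.round(4));print(sc.round(4))
print([np.linalg.norm(tp[i]-tp[(i+1)%4]).round(4) for i in range(4)])
c=tp.mean(0);ex=(tp[0]+tp[1]-tp[2]-tp[3]);yaw=np.arctan2(ex[1],ex[0]);ey=tp[0]+tp[3]-tp[1]-tp[2];print(c,yaw,np.arctan2(-ey[0],ey[1]))
C=np.array([np.cos(yaw),np.sin(yaw)])
print("scene centre (R mid diag back-right..front-left)",sc[1:].mean(0))
# others
for n,p in dict(nut=(605,505),clampend=(615,325)).items(): print(n,ray(d["top"],f(p,(155,125),5.6),.0))
for n,p in dict(clamp1=(398,275),block=(453,331),post=(367,180),cup=(434,197)).items(): print(n,ray(d["top"],np.array(p)/1.5,.04))
# overlay
s=d["scene"]
def W(x,y,z): 
    return [c[0]+x*np.cos(yaw)-y*np.sin(yaw),c[1]+x*np.sin(yaw)+y*np.cos(yaw),z]
for n in("top","scene"):
    im=cv2.resize(d[n]["color"][...,::-1],None,fx=4,fy=4,interpolation=cv2.INTER_CUBIC)
    for z,hx,hy,col in((0,.06,.075,(0,0,255)),(.062,.06,.075,(0,255,0)),(.079,.058,.073,(255,0,0))):
        q=(proj(d[n],[W(a*hx,b*hy,z) for a,b in((1,1),(1,-1),(-1,-1),(-1,1))])+.5)*4
        cv2.polylines(im,[q.astype(int)],True,col,1)
    for a in(1,-1):
        for b in(1,-1):
            q=(proj(d[n],[W(a*.069,b*.048-.013,.07),W(a*.069,b*.048+.013,.07)])+.5)*4
            cv2.line(im,*[tuple(int(v) for v in t) for t in q],(0,255,255),2)
    y0,x0=(460,600) if n=="top" else (460,780)
    cv2.imwrite(f"pics/ov_{n}.png",im[y0:y0+480,x0:x0+600])
E
```

```text
[[0.519  0.305  0.079 ]
 [0.5501 0.165  0.079 ]
 [0.4405 0.1395 0.079 ]
 [0.4072 0.2791 0.079 ]]
[[0.4362 0.1286 0.079 ]
 [0.5471 0.1578 0.079 ]
 [0.4124 0.2634 0.079 ]]
[np.float64(0.1435), np.float64(0.1126), np.float64(0.1435), np.float64(0.1148)]
[0.47920261 0.22215318 0.079     ] 0.22775074288475233 0.2260956932242419
scene centre (R mid diag back-right..front-left) [0.47970882 0.21059582 0.079     ]
nut [0.41615699 0.09388704 0.        ]
clampend [0.4906978  0.09159328 0.        ]
clamp1 [0.47995356 0.0904843  0.04      ]
block [0.39949034 0.00928325 0.04      ]
post [0.62527468 0.14054303 0.04      ]
cup [0.60138551 0.03927334 0.04      ]
```

```bash
python3 -c "
import cv2,numpy as np
cv2.imwrite('pics/ov.png',cv2.resize(np.hstack([cv2.imread('pics/ov_top.png'),cv2.imread('pics/ov_scene.png')[:480]]),(800,320)))"
```

```text
(no output)
```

View pics/ov_top.png

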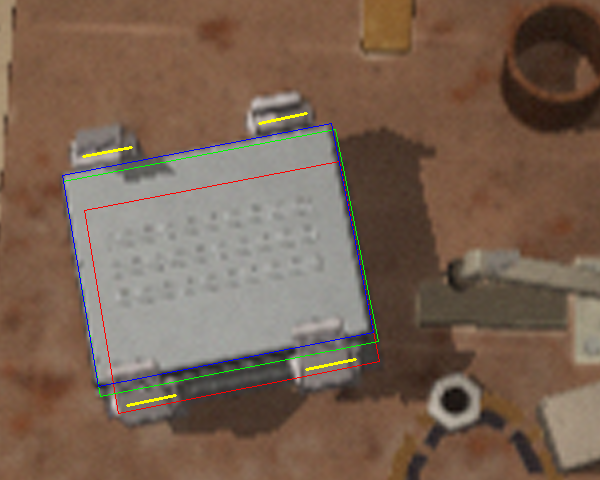

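View pics/ov_scene.png

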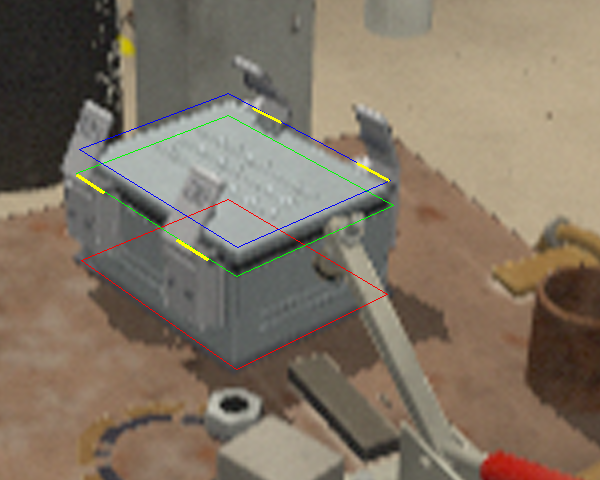

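The overlay fits: the base corners in the scene view agree within about 1 px, so the case is at (0.479, 0.222) with yaw 0.227. The plan is to shut the jaws along case y and push each arm inward with the fingertip's inner edge. Then I'll press down in small force-checked steps, starting at front left.

```bash
cat >> h.py <<'E'
from bench import arm
C0=np.array([.479,.222]);YAW=.227
EX=np.array([np.cos(YAW),np.sin(YAW)]);EY=np.array([-EX[1],EX[0]])
PAD=.008
SG={'fl':(-1,1),'fr':(-1,-1),'bl':(1,1),'br':(1,-1)}
def ori(sgn=1):
    z=sgn*np.r_[EY,0];x=np.array([0,0,-1.]);return R.from_matrix(np.c_[x,np.cross(z,x),z]).as_rotvec()
def best_ori():
    cur=R.from_rotvec(arm.observe()["ee_rot"])
    return min((ori(1),ori(-1)),key=lambda o:(R.from_rotvec(o).inv()*cur).magnitude())
def P(c,u,v):
    """TCP for inner-bottom fingertip edge at u inward, v above nominal pivot"""
    sx,sy=SG[c]; xy=C0+EX*sx*(.069-u+PAD)+EY*sy*.048
    return np.r_[xy,.070+v+.019]
def st(tag=""):
    o=arm.observe();f=np.array(o["contact_force"]);print(tag,"t%.2f"%o["time"],"pos",np.round(o["tool_pos"],4),"F",f.round(1),flush=True);return o
E
python3 - <<'E'
from h import *
print(best_ori(),arm.observe()["ee_rot"])
for s in (1,-1):
  for c in SG: print(s,c,np.round(arm.inverse_kinematics(P(c,-.03,.04),ori(s)),2))
arm.set_gripper(0.0,20);st("closed")
o=best_ori()
arm.move_pose(P('fl',-.03,.10),o);st("hover")
arm.move_l(P('fl',-.03,.038));st("down")
s=arm.snapshot("scene");cv2.imwrite("pics/a1.png",cv2.resize(s["color"][90:220,190:340,::-1],None,fx=4,fy=4,interpolation=cv2.INTER_CUBIC))
E
```

```text
[-1.37443451  1.0931543   1.37443451] [-0.9609061   1.35069729  0.95938037]
1 fl [ 0.39  0.02  1.96  0.    1.16 -1.4 ]
1 fr [ 0.16 -0.03  2.02  0.    1.16 -1.63]
1 bl [ 0.34  0.43  1.45  0.    1.26 -1.46]
1 br [ 0.19  0.4   1.5   0.    1.24 -1.61]
-1 fl [ 0.39  0.02  1.96 -0.    1.16  1.74]
-1 fr [ 0.16 -0.03  2.02 -0.    1.16  1.51]
-1 bl [ 0.34  0.43  1.45 -0.    1.26  1.68]
-1 br [ 0.19  0.4   1.5  -0.    1.24  1.53]
closed t1.52 pos [0.1884 0.5433 0.2245] F [-0.7  0.7 -0.6]
hover t2.83 pos [0.3641 0.2452 0.1893] F [ 0.9 -0.1  0.3]
down t3.39 pos [0.3641 0.2453 0.1273] F [ 0.3 -0.1 -0.2]
```

View pics/a1.png

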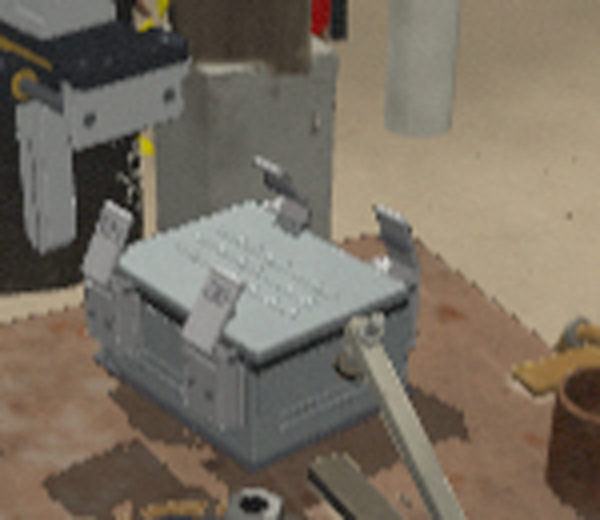

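The fingertip, at crop (45,245), hangs clear outside the fl clip, whose arm end is at (115,205). Next comes the push inward.

```bash
cat >> h.py <<'E'
def swing(c,guard=10):
    for u,v in((-.008,.038),(.014,.034),(.033,.026)):
        g=arm.move_l(P(c,u,v),vel=.06,guard=guard);st(f"swing {u} {v} g={g}")
        if g:return False
    return True
E
python3 - <<'E'
from h import *
swing('fl')
s=arm.snapshot("scene");cv2.imwrite("pics/a2.png",cv2.resize(s["color"][90:220,190:340,::-1],None,fx=4,fy=4,interpolation=cv2.INTER_CUBIC))
E
```

```text
swing -0.008 0.038 g=False t3.96 pos [0.3857 0.2496 0.127 ] F [ 0.9  1.5 -0.5]
swing 0.014 0.034 g=False t4.48 pos [0.4076 0.2547 0.123 ] F [-0.2  0.1  0.1]
swing 0.033 0.026 g=False t4.97 pos [0.4263 0.2591 0.115 ] F [0.6 1.  0. ]
```

View pics/a2.png

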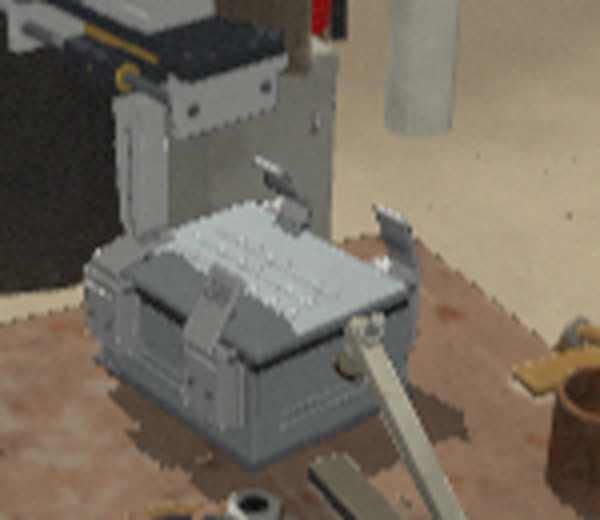

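The clip has folded over to about 0.3 rad, with the finger on its arm end at (150,235). Now I'll press in guarded steps.

```bash
cat >> h.py <<'E'
def press(c,u=.037,step=.0006,vmin=.006,fmax=24,touch=5):
    g=arm.move_l(P(c,u,vmin),vel=.012,guard=touch);o=st(f"touch g={g}")
    v=o["tool_pos"][2]-.089;f0=0;peak=0;prev=0
    log=[]
    while v>vmin-.002:
        v-=step
        g=arm.move_l(P(c,u,v),vel=.012,guard=14)
        o=arm.observe();f=o["contact_force"][2];log.append((round(v*1e3,1),round(float(f),1)))
        peak=max(peak,f)
        if f>fmax: print("HIGH");break
        if peak>6 and f<peak*.45: print("SNAP");break
    print(log);st("pressed");return peak
E
python3 - <<'E'
from h import *
press('fl')
s=arm.snapshot("scene");cv2.imwrite("pics/a3.png",cv2.resize(s["color"][90:220,190:340,::-1],None,fx=4,fy=4,interpolation=cv2.INTER_CUBIC))
E
```

```text
touch g=True t5.72 pos [0.4274 0.2594 0.1109] F [ 1.  -0.1  1.8]
SNAP
[(np.float64(21.3), 4.9), (np.float64(20.7), 5.2), (np.float64(20.1), 7.4), (np.float64(19.5), 0.9)]
pressed t6.83 pos [0.4294 0.2598 0.1081] F [ 0.5 -0.2  0.9]
```

View pics/a3.png

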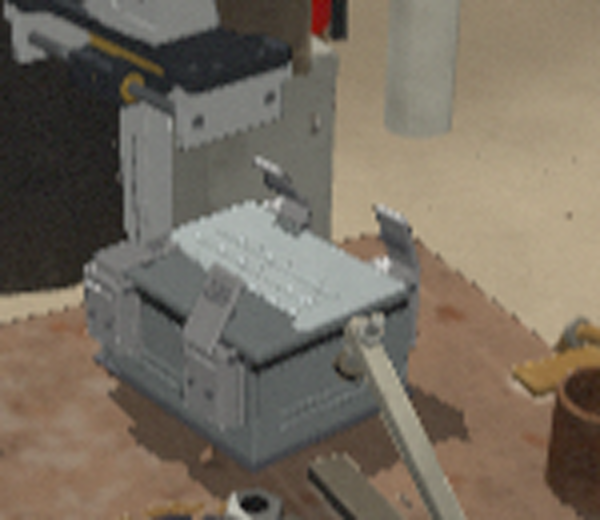

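The force fell from 7.4 N to 0.9 N, but the picture does not clearly show the arm level. I'll probe down gently: hard stop or catch.

```bash
cat >> h.py <<'E'
def probe(c,v0,v1,u=.037,step=.0006,fmax=17):
    log=[]
    v=v0
    while v>v1:
        v-=step
        arm.move_l(P(c,u,v),vel=.012,guard=12)
        o=arm.observe();f=float(o["contact_force"][2]);log.append((round(v*1e3,1),round(float(o["tool_pos"][2]-.089)*1e3,1),round(f,1)))
        if f>fmax: break
    print(log);st("probed")
E
python3 - <<'E'
from h import *
probe('fl',.0191,.0125,fmax=11)
s=arm.snapshot("scene");cv2.imwrite("pics/a4.png",cv2.resize(s["color"][110:190,200:290,::-1],None,fx=8,fy=8,interpolation=cv2.INTER_CUBIC))
E
```

```text
[(18.5, 18.2, 0.2), (17.9, 17.8, 0.7), (17.3, 17.3, -0.1), (16.7, 16.9, 1.3), (16.1, 16.8, 5.1), (15.5, 16.7, 8.3), (14.9, 16.5, 11.4)]
probed t8.62 pos [0.4295 0.2599 0.1055] F [-3.2 -1.8 11.4]
```

View pics/a4.png

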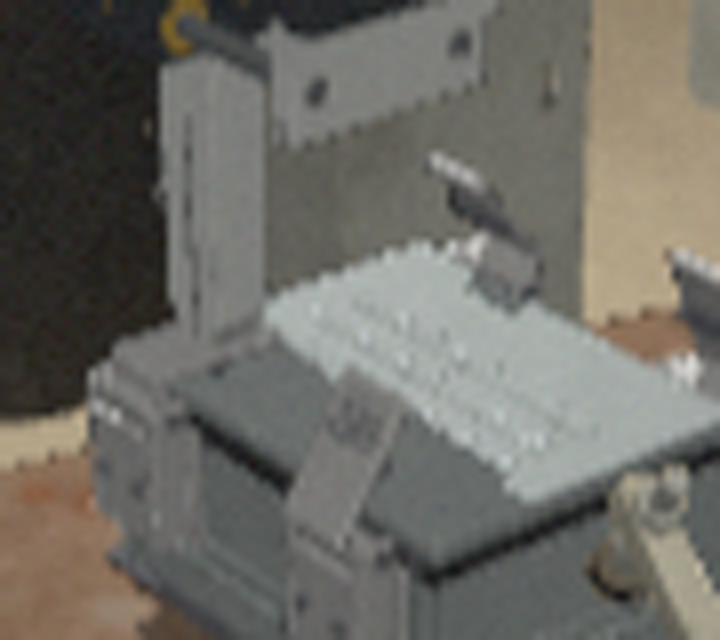

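There is a stiff stop at v≈16.8 mm, only 2.7 mm below where the force broke. So the fl pivot is about 2.8 mm high, and the snap came at about 0.073 rad: home. Next is the diagonal clip, br.

```bash
cat >> h.py <<'E'
def lift(c): 
    o=arm.observe(); p=np.array(o["tool_pos"]); arm.move_l(np.r_[p[:2],.20],vel=.2)
def goto(c):
    o=best_ori(); arm.move_pose(P(c,-.03,.11),o); arm.move_l(P(c,-.03,.038),vel=.15); st("at "+c)
def shot(n):
    s=arm.snapshot("scene");cv2.imwrite(f"pics/{n}.png",cv2.resize(s["color"][110:190,200:305,::-1],None,fx=7,fy=7,interpolation=cv2.INTER_CUBIC))
E
python3 - <<'E'
from h import *
lift('fl');goto('br')
if swing('br'): press('br')
shot("b1")
E
```

```text
at br t10.68 pos [0.594  0.2    0.1278] F [ 0.1 -0.2  0. ]
swing -0.008 0.038 g=False t11.19 pos [0.5726 0.1943 0.1275] F [-0.3  0.2 -0. ]
swing 0.014 0.034 g=False t11.72 pos [0.5502 0.1892 0.1226] F [-0.7 -0.3  0.4]
swing 0.033 0.026 g=False t12.21 pos [0.5312 0.1849 0.1142] F [-0.1 -0.3  0.2]
touch g=True t13.08 pos [0.5307 0.1847 0.1066] F [-0.9 -0.5  2.3]
SNAP
[(np.float64(17.0), 2.4), (np.float64(16.4), 5.4), (np.float64(15.8), 7.5), (np.float64(15.2), 8.3), (np.float64(14.6), 2.8)]
pressed t14.34 pos [0.5286 0.1842 0.1036] F [1.8 0.3 2.8]
```

View pics/b1.png

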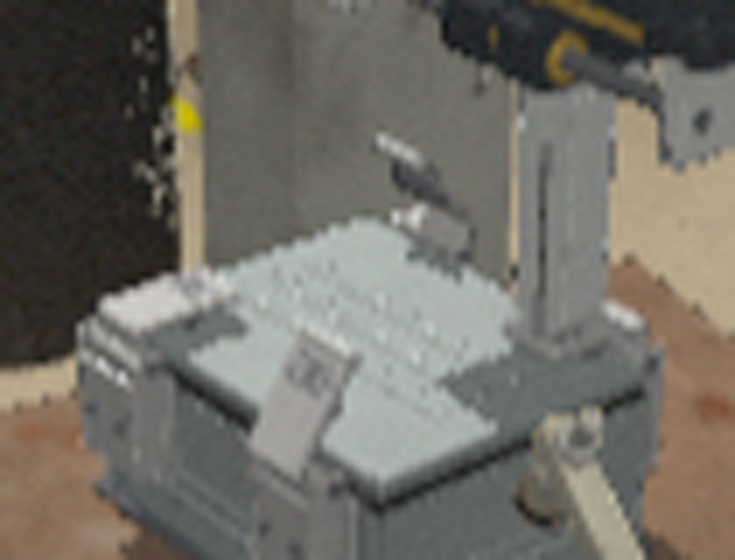

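fl now lies level, at crop (165,300). I'll confirm br's stop the same way.

```bash
python3 - <<'E'
from h import *
probe('br',.0146,.007,fmax=15)
shot("b2")
E
```

```text
[(14.0, 13.5, 2.8), (13.4, 12.3, 0.3), (12.8, 12.4, -0.6), (12.2, 12.2, 0.7), (11.6, 12.1, 4.6), (11.0, 12.0, 7.9), (10.4, 11.9, 10.9), (9.8, 11.8, 12.7), (9.2, 11.8, 15.4)]
probed t16.64 pos [0.5289 0.1843 0.1008] F [-6.7 -0.9 15.4]
```

br also meets a stiff stop, at v≈12.1 mm (pivot about 1.9 mm low), so it is home. Next is fr.

```bash
python3 - <<'E'
from h import *
lift('br');goto('fr')
if swing('fr'):
    press('fr'); o=arm.observe(); v=o["tool_pos"][2]-.089
    probe('fr',v,v-.008,fmax=13)
shot("c1")
E
```

```text
at fr t18.62 pos [0.3867 0.1513 0.1273] F [ 0.1 -0.2 -0.1]
swing -0.008 0.038 g=False t19.14 pos [0.4073 0.1562 0.1271] F [ 0.8  0.8 -0.4]
swing 0.014 0.034 g=False t19.67 pos [0.4291 0.1612 0.1229] F [-0.  -1.   0.2]
swing 0.033 0.026 g=False t20.16 pos [0.4478 0.1655 0.115 ] F [ 0.1  0.5 -0.4]
touch g=True t20.90 pos [0.4492 0.1658 0.1103] F [ 0.3 -0.2  3.5]
SNAP
[(np.float64(20.7), 6.2), (np.float64(20.1), -0.5)]
pressed t21.47 pos [0.4504 0.1661 0.1086] F [-0.4  0.5 -0.5]
[(np.float64(19.0), 18.7, 0.0), (np.float64(18.4), 18.3, 1.6), (np.float64(17.8), 18.0, 3.2), (np.float64(17.2), 16.8, 0.4), (np.float64(16.6), 16.3, -0.1), (np.float64(16.0), 16.0, 1.5), (np.float64(15.4), 15.9, 4.4), (np.float64(14.8), 15.7, 9.4), (np.float64(14.2), 15.7, 12.0), (np.float64(13.6), 15.6, 14.6)]
probed t23.97 pos [0.4511 0.1663 0.1046] F [-5.8 -1.9 14.6]
```

View pics/c1.png

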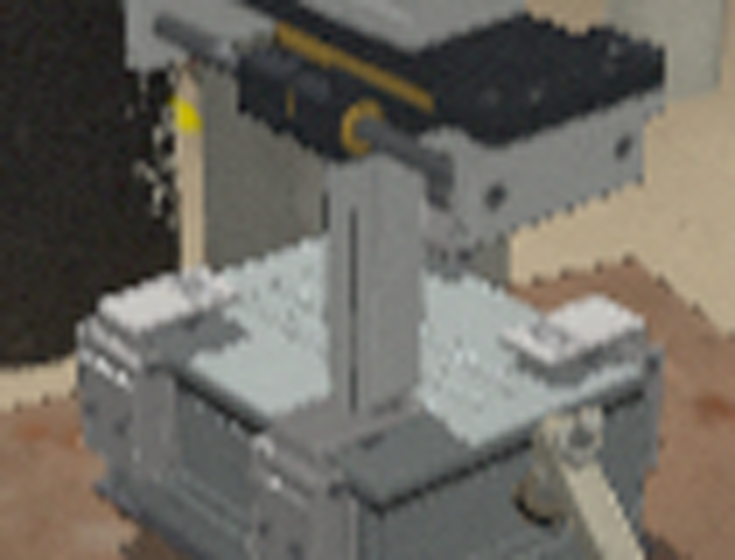

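fr also reached a stiff stop, at 15.8 mm. In the picture fl and br both lie level. bl is last.

```bash
python3 - <<'E'
from h import *
lift('fr');goto('bl')
if swing('bl'):
    press('bl'); o=arm.observe(); v=o["tool_pos"][2]-.089
    probe('bl',v,v-.008,fmax=13)
shot("d1")
E
```

```text
at bl t26.02 pos [0.5727 0.2924 0.1279] F [-1.  -0.1 -0.1]
swing -0.008 0.038 g=False t26.53 pos [0.5509 0.288  0.1274] F [0.1 0.1 0.8]
swing 0.014 0.034 g=False t27.06 pos [0.5289 0.2828 0.1228] F [ 0.8  0.5 -0.2]
swing 0.033 0.026 g=False t27.55 pos [0.5097 0.2783 0.1143] F [-0.1 -0.2  0. ]
touch g=True t28.32 pos [0.5094 0.2783 0.109 ] F [-1.   0.3  3.8]
SNAP
[(np.float64(19.4), 1.9), (np.float64(18.8), 5.3), (np.float64(18.2), 7.1), (np.float64(17.6), 9.0), (np.float64(17.0), 1.6)]
pressed t29.62 pos [0.5068 0.2777 0.1058] F [1.5 0.9 1.6]
[(np.float64(16.2), 14.7, 0.2), (np.float64(15.6), 15.1, 0.2), (np.float64(15.0), 14.9, 0.1), (np.float64(14.4), 14.6, 0.6), (np.float64(13.8), 14.4, 4.5), (np.float64(13.2), 14.3, 8.5), (np.float64(12.6), 14.2, 10.2), (np.float64(12.0), 14.2, 13.9)]
probed t31.62 pos [0.5073 0.2779 0.1032] F [-5.2 -1.7 13.9]
```

View pics/d1.png

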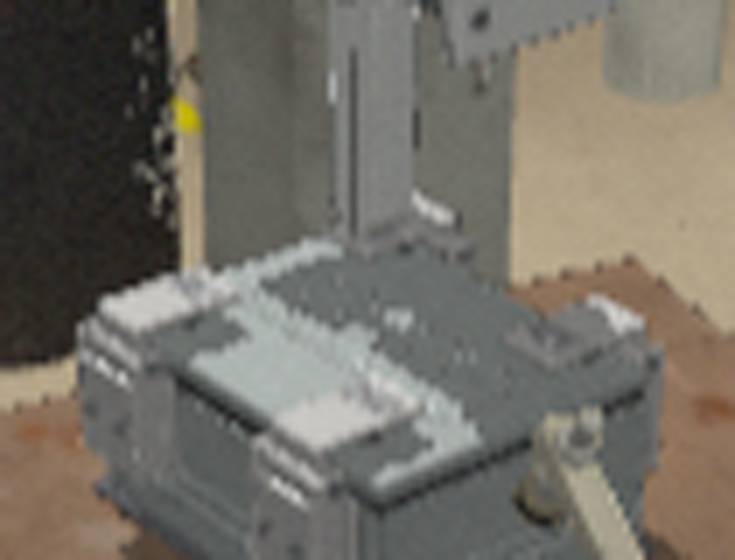

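Three clips are level, and bl has met its stop under the finger. I'll lift well clear and check from both cameras.

```bash
python3 - <<'E'
from h import *
lift('bl')
arm.move_pose([0.25,0.45,0.25],best_ori());arm.pause(.3);st("away")
a=arm.snapshot("scene")["color"][110:190,200:305,::-1];b=arm.snapshot("top")["color"]
k=lambda i:cv2.resize(i,(560,427),interpolation=cv2.INTER_CUBIC)
cv2.imwrite("pics/e1.png",cv2.resize(a,None,fx=7,fy=7,interpolation=cv2.INTER_CUBIC))
cv2.imwrite("pics/e2.png",cv2.resize(b[125:245,155:315,::-1],None,fx=5,fy=5,interpolation=cv2.INTER_CUBIC))
E
```

```text
away t33.80 pos [0.2508 0.4496 0.2498] F [ 0.1 -0.3  1.1]
```

View pics/e1.png

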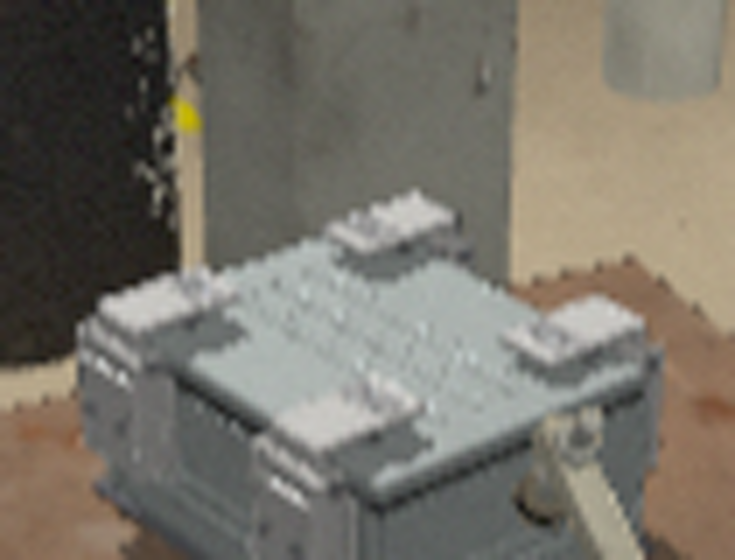

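View pics/e2.png

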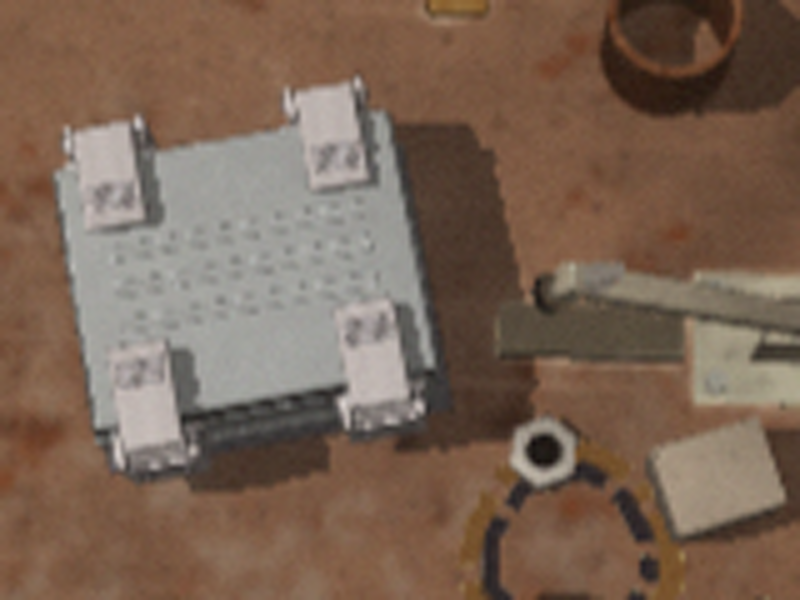

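All four arms lie level over the lid in both views: top crop (110,175), (330,135), (145,385) and (375,345). The nut (543,450) and block (718,478) have not moved, and the arm is clear. I'm handing in.

```bash
python3 - <<'E'
from bench import arm
arm.hand_in();print(arm.observe()["time"])
E
```

```text
the job is handed in; nothing more can be done
the job is handed in; nothing more can be done
```

All four clips are swung over and pressed home, in the order front left, back right (its diagonal), front right, back left. I handed the job in just after 33.8 s, and no verdict is reported.

- **Snap and stop:** On each clip the force dropped at the catch, and a gentle probe then met a stiff stop. The stops, as heights above the nominal pivot, were 16.8 mm (fl), 12.1 mm (br), 15.8 mm (fr) and 14.2 mm (bl). All are within the ±4 mm allowed for the pivots.
- **Force:** The highest vertical force I read was 15.4 N, and about 17 N in all directions, against the 30 N limit. I read it between steps, so brief peaks could have been higher.
- **Final pictures:** Both cameras show all four clip arms lying level on a seated lid, with the nut and block where they were. I did not look at the tube again after the start, but the arm never went near it.
- **One reading that disagreed:** On the front right clip the force dropped twice, at about 20 mm and again at about 18 mm. I took the second as the real snap, because the stiff stop came just below it.
- **Not measured:** I did not measure the clip angles or the lid's centring in numbers at the end; those rest on the stops and the pictures.

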